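# Switch on the bench suction unit and uncover its gauge

## Task

Get the suction unit ready: take its upright lever along the zigzag gate, leg by leg, from where it stands in the first leg, on the robot's side, to the far end and fully into the short return notch there. Then swing the gauge's flat metal cover sideways on its pivot screw until the whole dial is clear, leave the lever in its notch, let go of everything, and leave the bottle, dish and carton beside the unit where they stand.

Things in the scene. Friction and masses are not known exactly. Their poses are not given: they have to be found in the camera images.
- console: Suction unit: white box 250 (x) x 350 (y) x 110 mm, fixed to the bench; origin under its centre, x away from the robot side, y to the left, z up. Lever gate on its left (+y) half, covered gauge on its right half
- gate_centre (a point): Centre of the top face of the steel gate block (120 x 100 x 12 mm), 122 mm above the bench, at (0,85) mm on the unit; axes as the unit. Its slot is 16 mm wide; centre line in this frame (mm): (-36,24) start end, (0,24), (0,-24), (36,-24), (36,0) end of the return notch: straight legs +x, -y, +x, +y; corners cannot be cut
- lever_grip (a point): Centre of the lever's black grip (26 mm across, 50 mm long plus 13 mm dome); z along the lever. In the frame of gate_centre it reads (x,y mm, within 4) (-55,37) at the start end, corners (0,39), (0,-39), (55,-37), return notch end (56,0); z 58 upright, 45 at the lean of the ends. Starts in the first half of leg one. 2 to 3 N at the grip moves it; it stays where left; walls stop it hard
- lever_swivel (a point): Point inside the unit, 102 mm below gate_centre, about which the lever (12 mm steel stem) leans both ways; the grip's centre is 160 mm from it; axes as the unit
- gauge_window (a point): Centre of the round gauge dial (54 mm across, in a 66 mm steel bezel 8 mm high), on the right, -y, half of the unit; axes as gate_centre; at (-15,-170) mm in the frame of gate_centre. Hidden under the cover at the start
- cover_pivot (a point): Pivot screw of the gauge cover (vertical axis), 80 mm to +x of gauge_window in the unit's axes, at the height of the cover's 4 mm plate, about 122 mm above the bench
- cover_stud (a point): Middle of the upright steel stud (16 mm across, 32 mm high; this point half-way up, about 141 mm above the bench, its top 157 mm) on the gauge cover, a flat aluminium disc 66 mm across on an arm 26 mm wide; the stud stands on the disc's centre, 80 mm from the pivot
- cover (a joint): Angle of the gauge cover, rad: 0 when centred on the dial, growing as it swings to the right (-y of the unit; anticlockwise seen from above, about cover_pivot); stop at 1.4. Starts between 0 and 0.2. The dial is just clear at 0.78. About 1.5 N at the stud moves it and it stays where it is left
- bottle_mid (a point): Bystander: middle of an orange bottle, 68 mm across, 170 mm high, left (+y) of the unit. z axis up
- dish: Bystander: round steel bowl, 120 mm across, 40 mm high, right (-y) of the unit. Origin under its centre, z up
- carton: Bystander: plain cardboard box 70 x 110 x 70 mm, beyond the unit. Origin under its centre, z up

How it is judged:
By the outcome, as a careful person would: the job done as asked, in the order asked, and still so for the second after the job is handed in, with the robot touching nothing.
It also fails if it takes over 64 s, if anything falls off the work surface, if the arm or the gripper's body presses on something with over 40 N, if the wrist force passes 120 N, or if a joint passes its speed limit or range.

## Robot

A 6-joint arm with a two-finger parallel gripper is mounted at the origin on the work surface. World frame = base frame: x ahead of the robot, y to its left, z up, the work surface at z = 0. Lengths are in m, angles in rad, forces in N, time in s.
With the tool pointing down it reaches from about 0.325 to 0.75 m from the base axis. Payload 7.6 kg.
Tool frame: the origin (TCP) lies at the very end of the fingers, on their centre line; the grasp point (between the pads) lies r.grip_depth behind it (r.grip_depth is the distance from the TCP to the grasp point, in m); z points along the fingers, y is the direction in which the jaws open and shut (so a half turn about z gives the same grasp; the last joint's range is limited). The gripper opens to 85 mm and grips with 20 to 120 N. Pads are 22 mm wide; open, the fingers measure 114 mm over their backs; the gripper's body (76 mm by 85 mm) begins 54 mm behind the grasp point. The pads swing forward as they close: fully open they stand 13 mm farther back than shut.
Start: joints at [1.216, 0.052, 1.401, -0, 1.689, -0.07], TCP at [0.147, 0.504, 0.231] pointing down, gripper open.
Joint ranges: [-2.9, 2.9], [-0.91, 2.17], [0.12, 2.37], [-1.06, 4.2], [0.26, 2.73], [-2.93, 2.93]. Speed limits (rad/s): [2.57, 2.57, 3.01, 3.14, 3.14, 3.14].

## Interface

Orientations are given as a unit quaternion [x, y, z, w].
In Python, from rig import r, imaging gives the robot as it stands.
- The arm moves only by the tool step_arm, never from a script. Its argument "series" is a list of rows, each a list of 4 numbers: the shift along the world's x, y, z in units of 40 mm (1.0 is 40 mm), then the turn about the world's z in units of 6 degrees (1.0 is 6 degrees). In form: [[tx, ty, tz, yaw], ...]. A call has exactly 5 rows; each row is the pose to reach, as a shift and turn from the pose commanded when the call began; what a row does not reach only later rows make up. A row lasts 1/8 s, in which the tool goes at most 62.5 mm and 10.7 degrees, less where a joint would pass 70% of its speed; a pose out of reach is approached as far as the arm can. A call with a gripper value outside its range is refused whole. "grip" is the opening, from 0 (shut) to 1 (fully open), set as the call begins (left out, the last holds). The fingers move at their own pace and stop on an object; "squeeze" is the grip in N (left out, the last holds). Time passes only in rows, so rows that repeat a pose let the fingers close, or fill a call up. It gives the time, the measured TCP pose, the force and the opening at its end, in the units of the state.
- r.get_obs(): the state, without advancing time (a new reading comes with each control period).
- imaging.get_image(name): name is "scene" or "top"; returns a dict with "img" (400x640x3 uint8, red, green, blue), "fov_y" (degrees; the focal length in pixels is half the picture's height over the tangent of half this angle, whatever the lens; pixels are square), "cx", "cy" (the principal point, pixels), "R" (3x3) and "t" (3): a world point X has camera coordinates R X + t. Camera axes: x right, y down, z forward; pixel columns grow to the right and rows downward; lengths in m; the calibration is good to about 2 mm. A picture is of the moment at which its call begins. There is no depth.
- r.job_done(): hands the job in, once; it reports no verdict.
The state is a dict: "t": time; "joints": joint angles; "dq": joint speeds; "effort": joint torques, N m; "tool_pos": TCP position; "orientation": TCP orientation; "force": force on the tool from outside, world axes, zero at the start; "torque": the same for the moment, N m; "finger_gap": finger opening in m.
Only numpy, scipy, OpenCV 4.12 (cv2) and the standard library are available. Lean on these libraries where they do the work, as an engineer would, in place of code of your own. Each camera call takes 0.05 s, during which the arm holds its last target.

## Working session

There is one attempt and no reset: what is moved stays moved. The work goes in short steps, Python scripts to look and compute and a tool call to move; the robot and the scene stay as the last step left them, time stands still between calls to the robot, and variables do not carry over. Pictures are saved under pics/ and viewed, and the job is handed in when it is done.

Besides the shell and the picture viewer there is one more tool, called after "Request:" by a JSON object that holds its "api" and its "payload", one argument or row to a line. step_arm: Moves the arm, as the interface text tells. Its arguments: {"type":"object","properties":{"series":{"type":"array"},"grip":{"type":"number"},"squeeze":{"type":"number"}},"required":["series"]}

```bash
mkdir -p pics; ls
python3 - <<'E'
from rig import r, imaging
import cv2
o=r.get_obs();print(o, r.grip_depth)
for n in("scene","top"):
    d=imaging.get_image(n);cv2.imwrite(f"pics/{n}0.png",d["img"][:,:,::-1]);print(n,d["fov_y"],d["cx"],d["cy"],d["R"],d["t"])
E
```

```text
pics
{'t': 0.0, 'joints': array([ 1.21570660e+00,  5.28845664e-02,  1.40171296e+00,  1.47495856e-05,
        1.68859369e+00, -7.03415229e-02]), 'dq': array([ 0.00038038,  0.00144985, -0.00061828,  0.00148268, -0.00328438,
        0.00019395]), 'effort': array([ 1.13720046e-04, -3.81669545e+01, -3.60186481e+01, -9.16193721e-05,
        6.19766695e-03, -1.45637495e-05]), 'tool_pos': array([0.14737355, 0.50358541, 0.23045334]), 'orientation': array([ 1.41892694e-01,  9.89881722e-01, -7.79720155e-04, -1.75899632e-04]), 'force': array([-0.0801432 , -0.38706946, -0.74287458]), 'torque': array([ 0.0270347 ,  0.04906195, -0.02864414]), 'finger_gap': 0.08538031586090293} 0.0187
scene 49.48311208563577 314.9592552391812 199.7782066041826 [[ 0.32784471  0.94463751  0.01333522]
 [ 0.81142921 -0.27432839 -0.51606838]
 [-0.48383932  0.18001088 -0.85644358]] [-0.20757872 -0.45815497  1.61208165]
top 57.01802027927817 310.89621869785924 202.97507214418886 [[-0.01255001 -0.99984922  0.01200144]
 [-0.98855012  0.01060146 -0.15052001]
 [ 0.15037009 -0.01375305 -0.98853411]] [0.00892385 0.66643842 1.11682069]
```

View pics/scene0.png

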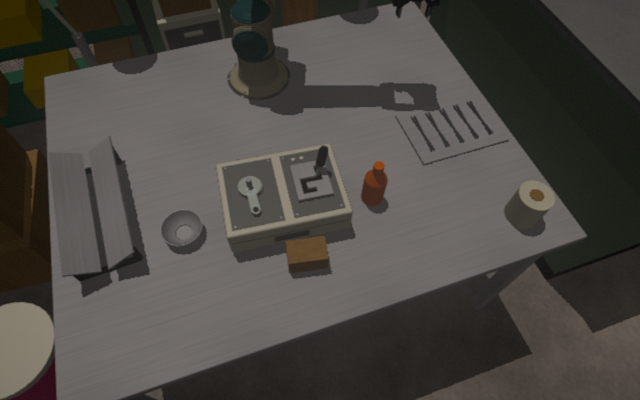

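View pics/top0.png

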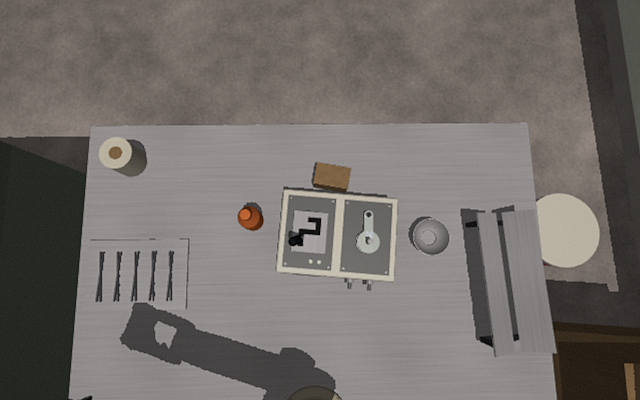

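The scene view shows the unit at about (283,193) px. The dish is on its -y side at (183,231), the carton beyond it at (307,253), and the bottle on its +y side at (375,185). The top view agrees, with the lever grip at about (295,240) and the cover at (368,238). I'll enlarge both.

Run:
```python
import cv2
a=cv2.imread("pics/top0.png")[180:290,230:450]
b=cv2.imread("pics/scene0.png")[130:280,160:400]
cv2.imwrite("pics/topz.png",cv2.resize(cv2.convertScaleAbs(a,alpha=1.4),None,fx=3.6,fy=3.6,interpolation=cv2.INTER_CUBIC))
cv2.imwrite("pics/scenez.png",cv2.resize(cv2.convertScaleAbs(b,alpha=1.4),None,fx=3.3,fy=3.3,interpolation=cv2.INTER_CUBIC))
```

```text
(no output)
```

View pics/topz.png

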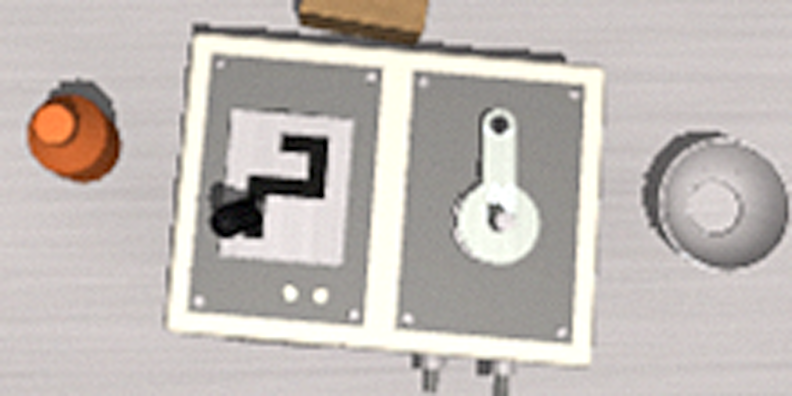

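View pics/scenez.png

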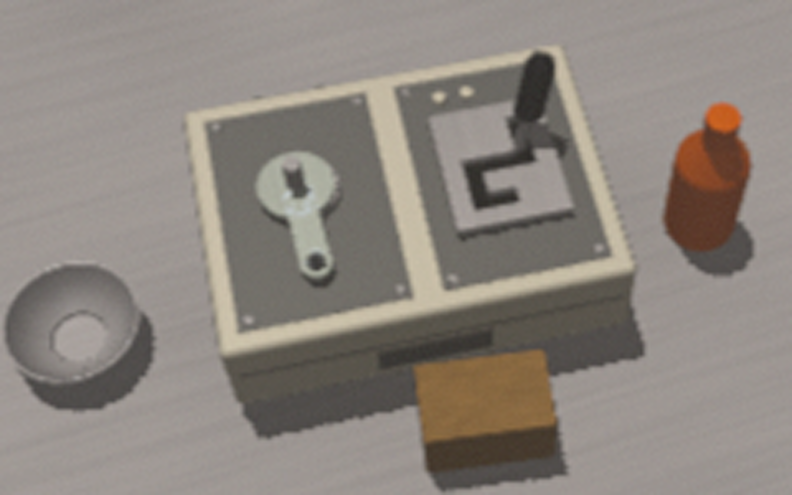

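```bash
cat > h.py <<'E'
import numpy as np, cv2
from rig import r, imaging
def ray(d,p):
    f=200/np.tan(np.radians(d["fov_y"]/2)); R=np.array(d["R"]);t=np.array(d["t"])
    v=R.T@np.array([(p[0]-d["cx"])/f,(p[1]-d["cy"])/f,1]); c=-R.T@t
    return c,v/np.linalg.norm(v)
def onz(d,p,z):
    c,v=ray(d,p); return c+v*(z-c[2])/v[2]
def proj(d,X):
    f=200/np.tan(np.radians(d["fov_y"]/2)); q=np.array(d["R"])@X+d["t"]; return np.array([d["cx"]+f*q[0]/q[2],d["cy"]+f*q[1]/q[2]])
def tri(d1,p1,d2,p2):
    a,u=ray(d1,p1);b,w=ray(d2,p2)
    s=np.linalg.lstsq(np.stack([u,-w],1),b-a,rcond=None)[0]
    A=a+s[0]*u;B=b+s[1]*w; return (A+B)/2,np.linalg.norm(A-B)
E
python3 - <<'E'
from h import *
T=imaging.get_image("top");S=imaging.get_image("scene")
np.set_printoptions(precision=4,suppress=True)
tz=lambda p:np.array(p)/3.6+[230,180]-0.36
sz=lambda p:np.array(p)/3.3+[160,130]-0.35
def rep(n,P):
    P=np.array(P)[:,:2]; print(n,P.tolist(),"c",P.mean(0)); 
    for i in range(len(P)):
        e=P[(i+1)%len(P)]-P[i]; print("  ",np.linalg.norm(e).round(4),np.degrees(np.arctan2(e[1],e[0])).round(2))
rep("boxT",[onz(T,tz(p),.11) for p in [(195,35),(606,68),(588,362),(167,330)]])
rep("boxS",[onz(S,sz(p),.11) for p in [(633,268),(222,354),(186,113),(560,47)]])
rep("gateT",[onz(T,tz(p),.122) for p in [(230,108),(355,119),(344,266),(218,253)]])
rep("gateS",[onz(S,sz(p),.122) for p in [(574,212),(462,233),(430,115),(540,95)]])
print("pivT",onz(T,tz((498,124)),.124),"pivS",onz(S,sz((317,263)),.124))
print("discT",onz(T,tz((497,219)),.124),"S",onz(S,sz((298,187)),.124))
print("studtopS",onz(S,sz((291,162)),.157),"T",onz(T,tz((508,220)),.157))
print("slot T",[onz(T,tz(p),.122)[:2] for p in [(253,186),(318,185),(318,143),(288,143)]])
print("slot S",[onz(S,sz(p),.122)[:2] for p in [(525,153),(470,166),(483,202),(515,195)]])
# grip
for n,d,(y0,y1,x0,x1) in(("T",T,(225,255,285,308)),("S",S,(140,175,310,335))):
    im=cv2.cvtColor(d["img"],cv2.COLOR_RGB2GRAY); m=im[y0:y1,x0:x1]<22
    print(n);print("\n".join("".join("#" if v else "." for v in q) for q in m))
E
```

```text
boxT [[0.6998949734770743, 0.08329561103671447], [0.6681921167407703, -0.2611866218047744], [0.42673278689354543, -0.2348765280023799], [0.4566907562780949, 0.10635072839243441]] c [ 0.5629 -0.0766]
   0.3459 -95.26
   0.2429 173.78
   0.3425 84.98
   0.2443 -5.42
boxS [[0.6997731809854869, 0.08165631639683005], [0.6677466484170781, -0.26006832569473276], [0.4254734882055583, -0.23587401813365713], [0.4613747237389373, 0.10415973934768044]] c [ 0.5636 -0.0775]
   0.3432 -95.35
   0.2435 174.3
   0.3419 83.97
   0.2395 -5.39
gateT [[0.636180046581823, 0.05387698237557852], [0.6259218686355199, -0.04889664440027859], [0.5061758089405545, -0.037633351568411265], [0.5178655911223439, 0.0642329224879821]] c [0.5715 0.0079]
   0.1033 -95.7
   0.1203 174.63
   0.1025 83.45
   0.1188 -5.0
gateS [[0.6392877374464284, 0.05102165433494002], [0.628692460400565, -0.0448076481901272], [0.5048182635155393, -0.03386491136112835], [0.5151151665003643, 0.06504363040004915]] c [0.572  0.0093]
   0.0964 -96.31
   0.1244 174.95
   0.0994 84.06
   0.125 -6.44
pivT [ 0.6202 -0.1663  0.124 ] pivS [ 0.619  -
[... 1296 characters left out ...]
........................
.........................
.........................
.........................
.........................
.........................
.........................
.........................
.........................
.........................
.........................
.........................
.........................
.........................
.........................
.........................
.........................
.........................
.........................
.........................
.........................
.........................
.........................
.........................
.........................
.........................
.........................
```

```bash
cat >> h.py <<'E'
th=np.radians(-5.5); c_,s_=np.cos(th),np.sin(th)
G=np.array([.5715,.0082])
def W(x,y): return G+np.array([c_*x-s_*y,s_*x+c_*y])/1000
def U(X):
    d=(np.array(X)[:2]-G)*1000; return np.array([c_*d[0]+s_*d[1],-s_*d[0]+c_*d[1]])
E
python3 - <<'E'
from h import *
T=imaging.get_image("top");S=imaging.get_image("scene")
np.set_printoptions(precision=4,suppress=True)
tz=lambda p:np.array(p)/3.6+[230,180]-0.36
sz=lambda p:np.array(p)/3.3+[160,130]-0.35
X,e=tri(T,tz((237,217)),S,sz((533,87)));print("grip",X,e,U(X))
for x in(-55,-45,-35,-27):
    u=np.array([x,37]);z=np.sqrt(160**2-x*x-37*37)
    for k in(135,160,196):
        w=W(*(u*k/160));P=np.array([w[0],w[1],.02+z*k/160e3]);print(x,k,((proj(T,P)+.36-[230,180])*3.6),((proj(S,P)+.35-[160,130])*3.3))
for n,d,m in(("T",T,0),("S",S,0)):
    h=cv2.cvtColor(d["img"],cv2.COLOR_RGB2HSV);k=((h[...,0]<12)&(h[...,1]>170)&(h[...,2]>100)).astype(np.uint8);k=cv2.morphologyEx(k,cv2.MORPH_OPEN,np.ones((3,3)))
    N,_,st,ce=cv2.connectedComponentsWithStats(k);i=1+st[1:,4].argmax();print(n,st[i],ce[i],onz(d,ce[i],.085))
print("jaw yaw",r.get_obs()["orientation"])
for a in [(-120,38),(-90,38),(0,90),(0,70),(-15,-170)]:print(a,W(*a))
E
```

```text
grip [0.5438 0.0469 0.1778] 0.0003060820829580203 [-31.2844  35.8754]
-55 135 [242.6034 238.8204] [522.7018  98.5765]
-55 160 [233.4722 248.2497] [527.3656  73.6353]
-55 196 [219.5573 262.6188] [534.2774  36.6719]
-45 135 [243.4582 228.0429] [525.1076 104.305 ]
-45 160 [234.4926 235.1944] [530.2837  80.3503]
-45 196 [220.8192 246.101 ] [537.9753  44.7542]
-35 135 [244.3342 217.2734] [527.5234 110.52  ]
-35 160 [235.5455 222.1371] [533.2176  87.6748]
-35 196 [222.1355 229.5584] [541.7001  53.6427]
-27 135 [245.0486 208.6746] [529.4618 115.8269]
-27 160 [236.4088 211.7067] [535.5739  93.9545]
-27 196 [223.2237 216.3339] [544.6961  61.3107]
T [238 209  21  19 315] [248.2571 217.8857] [0.6173 0.1933 0.085 ]
S [366 172   7  11  64] [369.0312 176.9219] [0.5965 0.1808 0.085 ]
jaw yaw [ 0.1419  0.9899 -0.0002 -0.0001]
(-120, 38) [0.4557 0.0575]
(-90, 38) [0.4856 0.0547]
(0, 90) [0.5801 0.0978]
(0, 70) [0.5782 0.0779]
(-15, -170) [ 0.5403 -0.1596]
```

Request:
{"api": "step_arm", "payload": {
  "series": [
    [1.2, -1.0, 0.3, 0.4],
    [2.0, -2.3, 0.3, 0.8],
    [2.8, -3.6, 0.3, 1.2],
    [3.6, -4.9, 0.3, 1.5],
    [4.4, -6.0, 0.3, 1.8]
  ],
  "grip": 0,
  "squeeze": 40
}}

```text
t: 0.92
tool_pos: [0.3242, 0.262, 0.2436]
orientation: [0.048, 0.999, 0.0, 0.0]
force: [0.4, 1.1, 0.1]
finger_gap: -0.0002
```

Request:
{"api": "step_arm", "payload": {
  "series": [
    [0.8, -1.3, 0, 0],
    [1.6, -2.6, 0, 0],
    [2.4, -3.9, 0, 0],
    [3.2, -4.8, 0, 0],
    [3.9, -5.2, 0, 0]
  ]
}}

```text
t: 1.55
tool_pos: [0.4804, 0.0537, 0.2434]
orientation: [0.049, 0.999, -0.0, 0.0]
force: [-0.3, 0.1, -0.1]
finger_gap: 0.0001
```

Run:
```python
from h import *
o=r.get_obs();print(o["t"],o["tool_pos"],o["finger_gap"],U(o["tool_pos"]),o["orientation"],o["force"])
for n,f in(("scene",(110,260,160,400)),("top",(180,290,230,450))):
    d=imaging.get_image(n);a,b,c,e=f;cv2.imwrite(f"pics/{n}1.png",cv2.resize(d["img"][a:b,c:e,::-1],None,fx=3,fy=3))
```

```text
1.55 [0.48043923 0.05372181 0.24335642] 0.00010660638815423269 [-95.00461778  36.58444792] [ 4.94674576e-02  9.98775726e-01 -2.46531044e-05  1.36065080e-04] [-0.32323009  0.12697846 -0.1475731 ]
```

View pics/scene1.png

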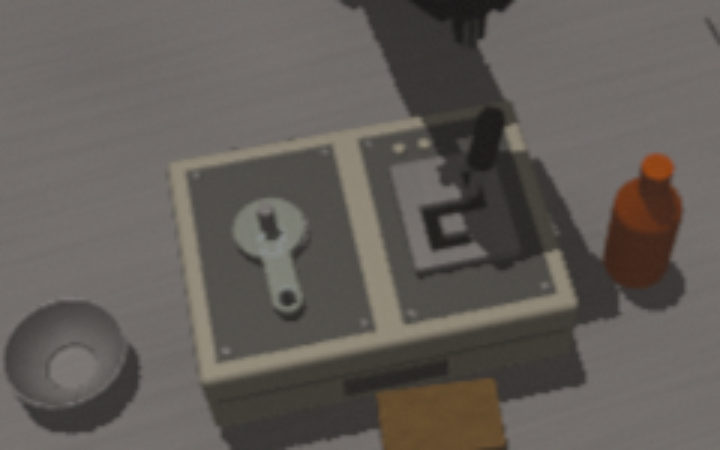

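View pics/top1.png

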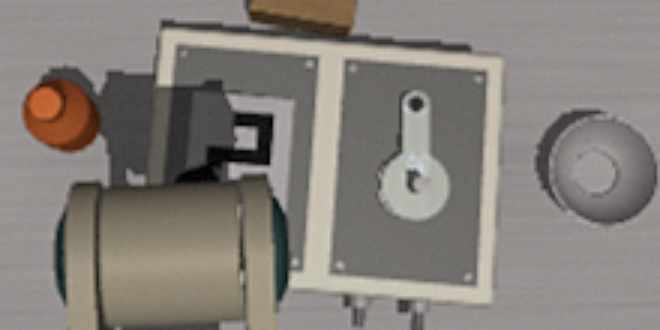

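The scene view shows the shut fingers at about (470,25) in the zoomed crop, in front of the grip at (485,140). The lever and the cover have not moved. Next I lower and push along leg one.

Request:
{"api": "step_arm", "payload": {
  "series": [
    [0, 0.1, -1.0, 0],
    [0, 0.1, -1.95, 0],
    [0, 0.1, -1.95, 0],
    [0.3, 0.07, -1.95, 0],
    [0.6, 0.04, -1.95, 0]
  ]
}}

```text
t: 2.28
tool_pos: [0.5053, 0.0575, 0.1676]
orientation: [0.048, 0.999, 0.0, 0.002]
force: [0.3, 0.0, 0.5]
finger_gap: 0.0001
```

Request:
{"api": "step_arm", "payload": {
  "series": [
    [0.2, -0.02, 0, 0],
    [0.4, -0.04, 0, 0],
    [0.6, -0.06, 0, 0],
    [0.8, -0.08, 0, 0],
    [0.9, -0.09, 0, 0]
  ]
}}

```text
t: 2.9
tool_pos: [0.5399, 0.0538, 0.1653]
orientation: [0.048, 0.999, 0.0, -0.0]
force: [-1.6, 0.6, 2.4]
finger_gap: -0.0
```

Request:
{"api": "step_arm", "payload": {
  "series": [
    [0.06, -0.01, 0, 0],
    [0.12, -0.01, 0, 0],
    [0.18, -0.02, 0, 0],
    [0.24, -0.02, 0, 0],
    [0.24, -0.02, 0, 0]
  ]
}}

```text
t: 3.52
tool_pos: [0.5493, 0.053, 0.1652]
orientation: [0.048, 0.999, -0.0, 0.0]
force: [-0.1, 0.3, -0.2]
finger_gap: -0.0001
```

Request:
{"api": "step_arm", "payload": {
  "series": [
    [0.04, 0, 0, 0],
    [0.08, -0.01, 0, 0],
    [0.12, -0.01, 0, 0],
    [0.16, -0.02, 0, 0],
    [0.16, -0.02, 0, 0]
  ]
}}

```text
t: 4.15
tool_pos: [0.5548, 0.0526, 0.1654]
orientation: [0.048, 0.999, 0.0, -0.001]
force: [-7.1, 0.4, 4.4]
finger_gap: -0.0
```

Request:
{"api": "step_arm", "payload": {
  "series": [
    [0.03, 0, 0, 0],
    [0.05, 0, 0, 0],
    [0.05, 0, 0, 0],
    [0.05, 0, 0, 0],
    [0.05, 0, 0, 0]
  ]
}}

```text
t: 4.78
tool_pos: [0.5552, 0.0526, 0.1655]
orientation: [0.048, 0.999, 0.0, -0.003]
force: [-16.7, 1.0, 8.0]
finger_gap: -0.0004
```

Request:
{"api": "step_arm", "payload": {
  "series": [
    [-1.0, 0.1, 0, 0],
    [-1.0, 0.1, 0, 0],
    [-0.9, 1.0, 0, 0],
    [-0.88, 1.54, 0, 0],
    [-0.88, 1.54, 0, 0]
  ]
}}

```text
t: 5.4
tool_pos: [0.5229, 0.1149, 0.1654]
orientation: [0.047, 0.999, 0.0, 0.0]
force: [0.2, -0.2, -0.1]
finger_gap: -0.0001
```

Request:
{"api": "step_arm", "payload": {
  "series": [
    [0.77, -0.07, 0, 0],
    [1.54, -0.15, 0, 0],
    [1.54, -0.15, 0, 0],
    [1.54, -0.15, 0, 0],
    [1.54, -0.15, 0, 0]
  ]
}}

```text
t: 6.02
tool_pos: [0.5835, 0.1077, 0.1656]
orientation: [0.048, 0.999, 0.0, 0.0]
force: [0.1, 0.5, -0.3]
finger_gap: 0.0001
```

Run:
```python
from h import *
o=r.get_obs();print(o["t"],o["tool_pos"],U(o["tool_pos"]),o["force"])
for n,f in(("scene",(110,260,160,400)),("top",(180,290,230,450))):
    d=imaging.get_image(n);a,b,c,e=f;cv2.imwrite(f"pics/{n}2.png",cv2.resize(d["img"][a:b,c:e,::-1],None,fx=3,fy=3))
```

```text
6.025 [0.58352549 0.10773149 0.16559913] [  2.43046122 100.22585757] [ 0.06701627  0.45969032 -0.25846332]
```

View pics/scene2.png

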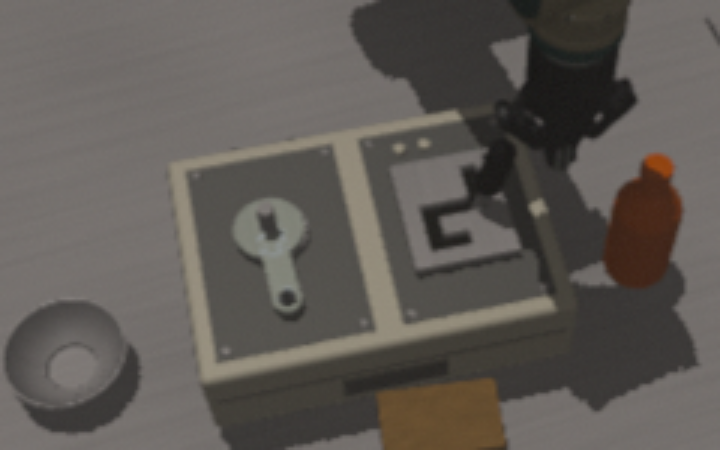

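Run:
```python
from h import *
print(r.get_obs()["joints"])
```

```text
[ 1.20566046e-01  2.71744474e-01  1.28707360e+00  5.93163740e-05
  1.58223948e+00 -1.35409963e+00]
```

The lever is upright at corner 1 (zoomed (500,165)), and the gripper's linkage sticks out sideways. I'll turn the jaws by 90° so the narrow side of the fingers pushes in y.

Request:
{"api": "step_arm", "payload": {
  "series": [
    [0, 0, 0, -1.7],
    [0, 0, 0, -3.4],
    [0, 0, 0, -5.1],
    [0, 0, 0, -6.8],
    [0, 0, 0, -8.5]
  ]
}}

```text
t: 6.75
tool_pos: [0.5836, 0.108, 0.1656]
orientation: [0.476, 0.879, 0.0, 0.0]
force: [-0.4, -0.2, -0.1]
finger_gap: -0.0
```

Request:
{"api": "step_arm", "payload": {
  "series": [
    [0, 0, 0, -1.6],
    [0, 0, 0, -3.2],
    [0, 0, 0, -4.8],
    [0, 0, 0, -6.5],
    [0, 0, 0, -6.5]
  ]
}}

```text
t: 7.38
tool_pos: [0.5837, 0.108, 0.1656]
orientation: [0.74, 0.673, 0.0, 0.0]
force: [-0.4, 0.7, 0.1]
finger_gap: 0.0002
```

Request:
{"api": "step_arm", "payload": {
  "series": [
    [-0.05, -0.5, 0, 0],
    [-0.09, -0.9, 0, 0],
    [-0.12, -1.2, 0, 0],
    [-0.15, -1.5, 0, 0],
    [-0.17, -1.7, 0, 0]
  ]
}}

```text
t: 8.0
tool_pos: [0.5771, 0.039, 0.1654]
orientation: [0.74, 0.672, 0.0, 0.0]
force: [1.3, 2.6, 2.7]
finger_gap: 0.0001
```

Request:
{"api": "step_arm", "payload": {
  "series": [
    [-0.01, -0.15, 0, 0],
    [-0.03, -0.3, 0, 0],
    [-0.04, -0.45, 0, 0],
    [-0.06, -0.6, 0, 0],
    [-0.07, -0.7, 0, 0]
  ]
}}

```text
t: 8.62
tool_pos: [0.5742, 0.0115, 0.1652]
orientation: [0.74, 0.672, -0.0, 0.0]
force: [2.1, 2.4, 0.9]
finger_gap: 0.0003
```

Now at y≈3 in the gate frame. I expect the wall at about -12 to -15.

Request:
{"api": "step_arm", "payload": {
  "series": [
    [-0.01, -0.08, 0, 0],
    [-0.02, -0.16, 0, 0],
    [-0.02, -0.24, 0, 0],
    [-0.03, -0.32, 0, 0],
    [-0.03, -0.34, 0, 0]
  ]
}}

```text
t: 9.25
tool_pos: [0.5729, -0.0019, 0.1652]
orientation: [0.74, 0.672, -0.0, -0.0]
force: [-0.1, 0.6, -0.4]
finger_gap: 0.0001
```

Request:
{"api": "step_arm", "payload": {
  "series": [
    [0, -0.03, 0, 0],
    [-0.01, -0.06, 0, 0],
    [-0.01, -0.08, 0, 0],
    [-0.01, -0.08, 0, 0],
    [-0.01, -0.08, 0, 0]
  ]
}}

```text
t: 9.88
tool_pos: [0.5727, -0.0048, 0.1653]
orientation: [0.74, 0.672, 0.0, -0.0]
force: [1.6, 2.5, -0.3]
finger_gap: -0.0002
```

Request:
{"api": "step_arm", "payload": {
  "series": [
    [0, -0.03, 0, 0],
    [-0.01, -0.06, 0, 0],
    [-0.01, -0.08, 0, 0],
    [-0.01, -0.08, 0, 0],
    [-0.01, -0.08, 0, 0]
  ]
}}

```text
t: 10.5
tool_pos: [0.5725, -0.0061, 0.1652]
orientation: [0.74, 0.673, 0.001, -0.001]
force: [1.8, 10.7, -1.6]
finger_gap: -0.0
```

Request:
{"api": "step_arm", "payload": {
  "series": [
    [0, -0.03, 0, 0],
    [0, -0.05, 0, 0],
    [0, -0.05, 0, 0],
    [0, -0.05, 0, 0],
    [0, -0.05, 0, 0]
  ]
}}

```text
t: 11.12
tool_pos: [0.5724, -0.0067, 0.1651]
orientation: [0.739, 0.673, 0.002, -0.002]
force: [1.2, 16.0, -1.7]
finger_gap: -0.0001
```

Request:
{"api": "step_arm", "payload": {
  "series": [
    [0.1, 1.05, 0, 0],
    [0.1, 1.05, 0, 0],
    [-0.92, 1.15, 0, 1.5],
    [-1.94, 1.24, 0, 3.0],
    [-1.94, 1.24, 0, 4.5]
  ]
}}

```text
t: 11.75
tool_pos: [0.4927, 0.0386, 0.1652]
orientation: [0.561, 0.828, -0.001, 0.0]
force: [-0.2, -0.1, 0.7]
finger_gap: 0.0002
```

Request:
{"api": "step_arm", "payload": {
  "series": [
    [-0.05, -0.5, 0, 1.7],
    [-0.1, -1.0, 0, 3.4],
    [-0.16, -1.67, 0, 5.1],
    [-0.16, -1.67, 0, 6.8],
    [-0.16, -1.67, 0, 8.5]
  ]
}}

```text
t: 12.38
tool_pos: [0.4882, -0.0289, 0.1656]
orientation: [0.15, 0.989, -0.001, 0.0]
force: [-0.9, -0.1, -0.4]
finger_gap: 0.0
```

Run:
```python
from h import *
o=r.get_obs();print(o["t"],o["tool_pos"],U(o["tool_pos"]),o["orientation"],o["force"])
for n,f in(("scene",(110,260,160,400)),("top",(180,290,230,450))):
    d=imaging.get_image(n);a,b,c,e=f;cv2.imwrite(f"pics/{n}3.png",cv2.resize(d["img"][a:b,c:e,::-1],None,fx=3,fy=3))
```

```text
12.375 [ 0.48817897 -0.02888992  0.16557413] [-79.38252352 -44.90513351] [ 1.50239778e-01  9.88649404e-01 -5.49471016e-04  2.51331442e-04] [-0.89108887 -0.05714031 -0.38694145]
```

View pics/scene3.png

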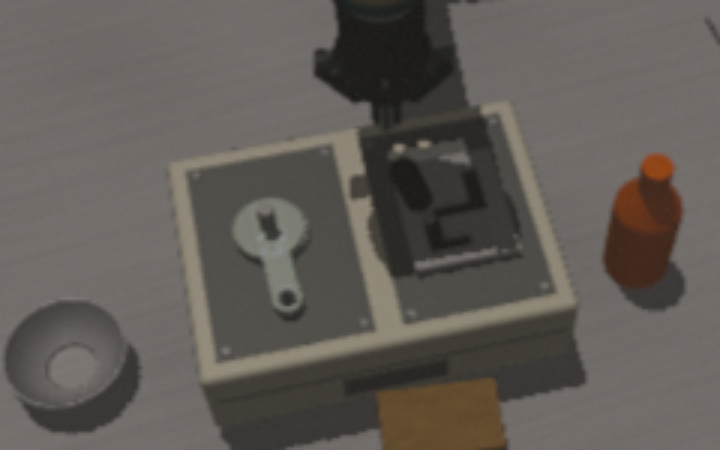

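The lever leans to -y at corner 2 (zoomed (410,185)). I finish the turn and push leg three.

Request:
{"api": "step_arm", "payload": {
  "series": [
    [0.1, 0.05, 0, 1.5],
    [0.4, 0.02, 0, 1.9],
    [0.8, -0.02, 0, 1.9],
    [1.2, -0.06, 0, 1.9],
    [1.5, -0.09, 0, 1.9]
  ]
}}

```text
t: 13.1
tool_pos: [0.5486, -0.0315, 0.1653]
orientation: [0.055, 0.998, -0.0, -0.0]
force: [-3.4, -1.3, 2.7]
finger_gap: 0.0002
```

Request:
{"api": "step_arm", "payload": {
  "series": [
    [0.2, -0.02, 0, 0],
    [0.4, -0.04, 0, 0],
    [0.6, -0.06, 0, 0],
    [0.8, -0.08, 0, 0],
    [0.95, -0.09, 0, 0]
  ]
}}

```text
t: 13.72
tool_pos: [0.5865, -0.0345, 0.1648]
orientation: [0.053, 0.999, 0.0, -0.0]
force: [-2.3, 0.3, -0.8]
finger_gap: 0.0001
```

Request:
{"api": "step_arm", "payload": {
  "series": [
    [0.06, -0.01, 0, 0],
    [0.12, -0.01, 0, 0],
    [0.18, -0.02, 0, 0],
    [0.22, -0.02, 0, 0],
    [0.22, -0.02, 0, 0]
  ]
}}

```text
t: 14.35
tool_pos: [0.5953, -0.0354, 0.1655]
orientation: [0.053, 0.999, -0.0, 0.0]
force: [-1.0, 0.2, -1.2]
finger_gap: 0.0003
```

Request:
{"api": "step_arm", "payload": {
  "series": [
    [0.03, 0, 0, 0],
    [0.06, 0, 0, 0],
    [0.08, -0.01, 0, 0],
    [0.08, -0.01, 0, 0],
    [0.08, -0.01, 0, 0]
  ]
}}

```text
t: 14.98
tool_pos: [0.5981, -0.0356, 0.1652]
orientation: [0.053, 0.999, 0.0, -0.0]
force: [-3.8, 0.9, -1.0]
finger_gap: 0.0003
```

Request:
{"api": "step_arm", "payload": {
  "series": [
    [0.03, 0, 0, 0],
    [0.06, 0, 0, 0],
    [0.08, -0.01, 0, 0],
    [0.08, -0.01, 0, 0],
    [0.08, -0.01, 0, 0]
  ]
}}

```text
t: 15.6
tool_pos: [0.5997, -0.0357, 0.1647]
orientation: [0.053, 0.999, 0.0, -0.003]
force: [-13.0, 1.0, 1.4]
finger_gap: 0.0001
```

Request:
{"api": "step_arm", "payload": {
  "series": [
    [0.03, 0, 0, 0],
    [0.05, 0, 0, 0],
    [0.05, 0, 0, 0],
    [0.05, 0, 0, 0],
    [0.05, 0, 0, 0]
  ]
}}

```text
t: 16.23
tool_pos: [0.6004, -0.0357, 0.1645]
orientation: [0.053, 0.999, 0.0, -0.005]
force: [-21.1, 1.6, 3.0]
finger_gap: -0.0
```

The lever is at corner 3. Next I go round to the -y side with the jaws turned back.

Request:
{"api": "step_arm", "payload": {
  "series": [
    [-1.12, 0.11, 0, 0],
    [-1.12, 0.11, 0, 0],
    [-1.2, -0.8, 0, 0],
    [-1.28, -1.54, 0, -1.0],
    [-1.28, -1.54, 0, -2.7]
  ]
}}

```text
t: 16.85
tool_pos: [0.5536, -0.1001, 0.1665]
orientation: [0.197, 0.98, -0.0, 0.002]
force: [-0.0, -0.5, 0.2]
finger_gap: -0.0
```

Request:
{"api": "step_arm", "payload": {
  "series": [
    [0, 0, 0, -1.7],
    [0, 0, 0, -3.4],
    [0, 0, 0, -5.1],
    [0, 0, 0, -6.8],
    [0, 0, 0, -8.5]
  ]
}}

```text
t: 17.48
tool_pos: [0.5539, -0.0982, 0.1665]
orientation: [0.599, 0.8, 0.001, 0.002]
force: [-0.3, 0.2, -0.3]
finger_gap: 0.0004
```

Request:
{"api": "step_arm", "payload": {
  "series": [
    [0, 0, 0, -1.6],
    [0.5, -0.05, 0, -3.2],
    [1.1, -0.1, 0, -3.9],
    [1.72, -0.16, 0, -3.9],
    [1.72, -0.16, 0, -3.9]
  ]
}}

```text
t: 18.1
tool_pos: [0.623, -0.1045, 0.1656]
orientation: [0.747, 0.665, 0.001, 0.001]
force: [0.1, -0.1, 0.4]
finger_gap: 0.0003
```

Run:
```python
from h import *
o=r.get_obs();print(o["t"],o["tool_pos"],U(o["tool_pos"]),o["orientation"],o["force"])
for n,f in(("scene",(110,260,160,400)),("top",(180,290,230,450))):
    d=imaging.get_image(n);a,b,c,e=f;cv2.imwrite(f"pics/{n}4.png",cv2.resize(d["img"][a:b,c:e,::-1],None,fx=3,fy=3))
```

```text
18.1 [ 0.62301898 -0.10450634  0.16556393] [  62.08421809 -107.24958352] [0.74726924 0.66452003 0.00077431 0.00110348] [ 0.14344576 -0.13132562  0.42000686]
```

View pics/scene4.png

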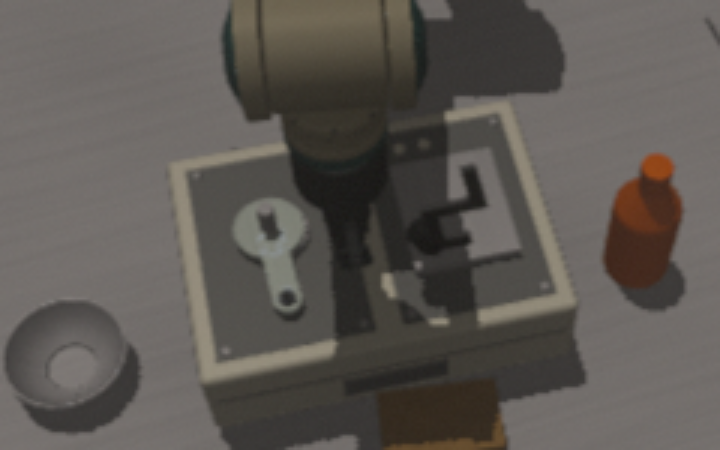

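The lever leans at corner 3 (zoomed (425,232)) and the fingers stand at its -y side. Now the return notch.

Request:
{"api": "step_arm", "payload": {
  "series": [
    [0.03, 0.35, 0, 0],
    [0.07, 0.7, 0, 0],
    [0.1, 1.0, 0, 0],
    [0.13, 1.3, 0, 0],
    [0.15, 1.5, 0, 0]
  ]
}}

```text
t: 18.82
tool_pos: [0.6275, -0.0439, 0.1662]
orientation: [0.747, 0.664, 0.0, 0.001]
force: [0.7, -3.8, 2.9]
finger_gap: 0.0002
```

Request:
{"api": "step_arm", "payload": {
  "series": [
    [0.01, 0.12, 0, 0],
    [0.02, 0.24, 0, 0],
    [0.03, 0.34, 0, 0],
    [0.04, 0.42, 0, 0],
    [0.04, 0.42, 0, 0]
  ]
}}

```text
t: 19.45
tool_pos: [0.6284, -0.0266, 0.1648]
orientation: [0.747, 0.665, -0.0, -0.001]
force: [0.2, -0.4, 0.6]
finger_gap: 0.0003
```

Request:
{"api": "step_arm", "payload": {
  "series": [
    [0, 0.04, 0, 0],
    [0.01, 0.08, 0, 0],
    [0.01, 0.12, 0, 0],
    [0.01, 0.12, 0, 0],
    [0.01, 0.12, 0, 0]
  ]
}}

```text
t: 20.08
tool_pos: [0.629, -0.0223, 0.1652]
orientation: [0.747, 0.665, 0.0, -0.0]
force: [-0.2, -1.4, 0.1]
finger_gap: -0.0003
```

Request:
{"api": "step_arm", "payload": {
  "series": [
    [0, 0.03, 0, 0],
    [0, 0.06, 0, 0],
    [0, 0.08, 0, 0],
    [0, 0.08, 0, 0],
    [0, 0.08, 0, 0]
  ]
}}

```text
t: 20.7
tool_pos: [0.6292, -0.0193, 0.1654]
orientation: [0.747, 0.664, 0.0, 0.0]
force: [1.4, -2.6, 0.1]
finger_gap: 0.0003
```

Request:
{"api": "step_arm", "payload": {
  "series": [
    [0, 0.03, 0, 0],
    [0, 0.06, 0, 0],
    [0, 0.08, 0, 0],
    [0, 0.08, 0, 0],
    [0, 0.08, 0, 0]
  ]
}}

```text
t: 21.32
tool_pos: [0.6293, -0.0166, 0.1656]
orientation: [0.747, 0.664, 0.0, 0.001]
force: [1.7, -4.6, 1.2]
finger_gap: -0.0001
```

Request:
{"api": "step_arm", "payload": {
  "series": [
    [0, 0.03, 0, 0],
    [0, 0.05, 0, 0],
    [0, 0.05, 0, 0],
    [0, 0.05, 0, 0],
    [0, 0.05, 0, 0]
  ]
}}

```text
t: 21.95
tool_pos: [0.6294, -0.0162, 0.1657]
orientation: [0.748, 0.664, -0.001, 0.002]
force: [2.7, -10.8, 1.2]
finger_gap: -0.0001
```

Request:
{"api": "step_arm", "payload": {
  "series": [
    [0, 0.03, 0, 0],
    [0, 0.05, 0, 0],
    [0, 0.05, 0, 0],
    [0, 0.05, 0, 0],
    [0, 0.05, 0, 0]
  ]
}}

```text
t: 22.58
tool_pos: [0.6294, -0.0159, 0.1657]
orientation: [0.748, 0.663, -0.002, 0.003]
force: [1.7, -17.4, 1.1]
finger_gap: -0.0003
```

Request:
{"api": "step_arm", "payload": {
  "series": [
    [-0.1, -1.0, 0, 0],
    [-0.18, -1.87, 0, 0],
    [-1.1, -2.2, 0, 0],
    [-2.1, -2.56, 0, 0],
    [-2.1, -2.56, 0, 0]
  ]
}}

```text
t: 23.2
tool_pos: [0.543, -0.1144, 0.1648]
orientation: [0.748, 0.664, -0.0, -0.001]
force: [0.5, 0.2, 0.1]
finger_gap: 0.0
```

Run:
```python
from h import *
o=r.get_obs();print(o["t"],o["tool_pos"],U(o["tool_pos"]),o["orientation"],o["force"])
for n,f in(("scene",(110,260,160,400)),("top",(180,290,230,450))):
    d=imaging.get_image(n);a,b,c,e=f;cv2.imwrite(f"pics/{n}5.png",cv2.resize(d["img"][a:b,c:e,::-1],None,fx=3,fy=3))
```

```text
23.2 [ 0.54303109 -0.1143849   0.16484718] [ -16.5886032  -124.74916781] [ 7.47684177e-01  6.64053360e-01 -8.92576856e-05 -1.22419913e-03] [0.5439949  0.15275068 0.06993138]
```

View pics/scene5.png

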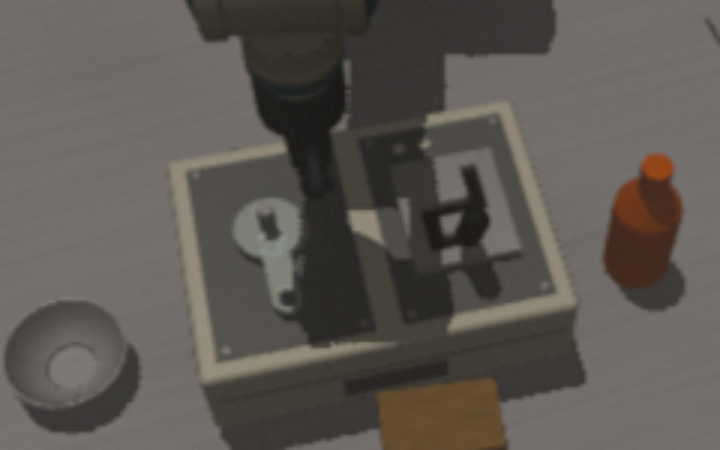

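View pics/top5.png

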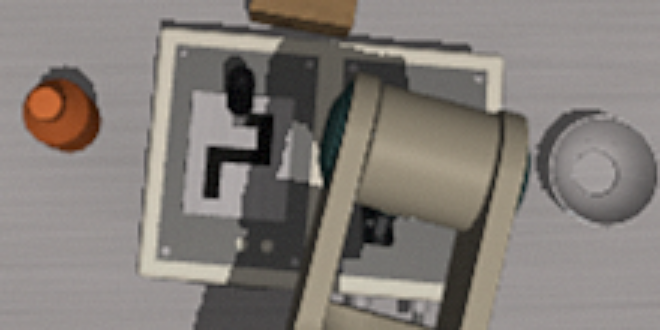

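The top view shows the grip over the notch end (zoomed (240,87)). The slot behind it is free, so the lever is in the notch. Now I work out the cover arc.

Run:
```python
from h import *
np.set_printoptions(precision=3,suppress=True)
o=r.get_obs()["tool_pos"][:2]; p0=o
for a in [-.1,0,.1,.2,.3,.4,.5,.6,.7,.8,.9,1.0,1.1,1.15]:
    c,s=np.cos(a),np.sin(a);w=W(65-80*c-18.5*s,-170-80*s+18.5*c)
    print(a,(w-o)/.04,"yaw",np.degrees(a)/6)
T=imaging.get_image("top");g=onz(T,(310,208.5),.167);print("grip",U(g))
```

```text
-0.1 [-0.005 -0.49 ] yaw -0.9549296585513721
0 [-0.08  -0.681] yaw 0.0
0.1 [-0.135 -0.878] yaw 0.9549296585513721
0.2 [-0.171 -1.08 ] yaw 1.9098593171027443
0.3 [-0.186 -1.285] yaw 2.864788975654116
0.4 [-0.18 -1.49] yaw 3.8197186342054885
0.5 [-0.154 -1.694] yaw 4.7746482927568605
0.6 [-0.108 -1.894] yaw 5.729577951308232
0.7 [-0.042 -2.088] yaw 6.684507609859604
0.8 [ 0.043 -2.275] yaw 7.639437268410977
0.9 [ 0.146 -2.452] yaw 8.59436692696235
1.0 [ 0.266 -2.618] yaw 9.549296585513721
1.1 [ 0.402 -2.772] yaw 10.504226244065093
1.15 [ 0.476 -2.843] yaw 10.981691073340777
grip [61.373  3.231]
```

Request:
{"api": "step_arm", "payload": {
  "series": [
    [-0.05, -0.2, -0.4, 0],
    [-0.08, -0.45, -0.67, 0],
    [-0.08, -0.45, -0.67, 0],
    [-0.08, -0.68, -0.67, 0],
    [-0.135, -0.88, -0.67, 0.95]
  ]
}}

```text
t: 23.98
tool_pos: [0.5401, -0.15, 0.1389]
orientation: [0.712, 0.702, 0.001, 0.0]
force: [1.1, 1.4, -0.7]
finger_gap: 0.0001
```

Request:
{"api": "step_arm", "payload": {
  "series": [
    [-0.035, -0.2, 0, 0.95],
    [-0.05, -0.41, 0, 1.9],
    [-0.045, -0.61, 0, 2.85],
    [-0.02, -0.81, 0, 3.8],
    [0.03, -1.01, 0, 4.75]
  ]
}}

```text
t: 24.6
tool_pos: [0.5413, -0.1903, 0.1391]
orientation: [0.517, 0.856, 0.001, 0.0]
force: [0.5, 2.7, -0.0]
finger_gap: -0.0
```

Request:
{"api": "step_arm", "payload": {
  "series": [
    [0.065, -0.195, 0, 0.95],
    [0.15, -0.38, 0, 1.9],
    [0.255, -0.56, 0, 2.85],
    [0.375, -0.725, 0, 3.8],
    [0.51, -0.88, 0, 4.75]
  ]
}}

```text
t: 25.22
tool_pos: [0.5616, -0.2256, 0.1391]
orientation: [0.291, 0.957, 0.0, 0.0]
force: [-0.6, 2.3, 1.2]
finger_gap: 0.0003
```

Run:
```python
from h import *
o=r.get_obs();print(o["t"],o["tool_pos"],U(o["tool_pos"]),o["orientation"],o["force"],o["joints"])
for n,f in(("scene",(110,260,160,400)),("top",(180,290,230,450))):
    d=imaging.get_image(n);a,b,c,e=f;cv2.imwrite(f"pics/{n}6.png",cv2.resize(d["img"][a:b,c:e,::-1],None,fx=3,fy=3))
```

```text
25.225 [ 0.56161152 -0.22558495  0.13911112] [  12.56433592 -233.65641982] [2.90822922e-01 9.56776801e-01 3.56084503e-04 2.33747758e-04] [-0.5970631   2.33476273  1.18707549] [-4.43314823e-01  3.21100929e-01  1.28114841e+00  7.73793504e-04
  1.53898613e+00 -1.42396192e+00]
```

View pics/scene6.png

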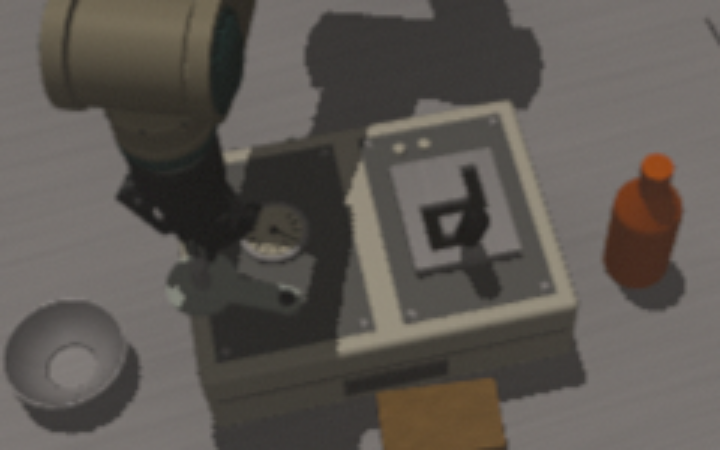

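The cover has swung off the dial (zoomed: dial at (275,230), disc at (195,285)). I back off and lift.

Request:
{"api": "step_arm", "payload": {
  "series": [
    [-0.5, 0.32, 0, 0],
    [-0.85, 0.53, 0, 0],
    [-0.85, 0.53, 1.2, 0],
    [-0.85, 0.53, 2.4, 0],
    [-1.8, 0.53, 3.0, 0]
  ]
}}

```text
t: 25.95
tool_pos: [0.4902, -0.2044, 0.2616]
orientation: [0.293, 0.956, -0.0, 0.002]
force: [-0.2, 0.2, 0.8]
finger_gap: -0.0002
```

Request:
{"api": "step_arm", "payload": {
  "series": [
    [-1.0, 0, 0, 0],
    [-1.6, -1.0, 0, 0],
    [-1.6, -2.0, 0, 0],
    [-1.6, -2.5, 0, 0],
    [-1.6, -2.5, 0, 0]
  ]
}}

```text
t: 26.58
tool_pos: [0.4252, -0.3047, 0.2583]
orientation: [0.294, 0.956, 0.0, -0.0]
force: [0.7, -0.2, 0.5]
finger_gap: 0.0002
```

Run:
```python
from h import *
o=r.get_obs();print(o["t"],o["tool_pos"],o["force"],o["dq"])
for n,f in(("scene",(110,260,160,400)),("top",(180,290,230,450))):
    d=imaging.get_image(n);a,b,c,e=f;cv2.imwrite(f"pics/{n}7.png",cv2.resize(d["img"][a:b,c:e,::-1],None,fx=3,fy=3))
```

```text
26.575 [ 0.42520479 -0.30471335  0.25826255] [ 0.70568153 -0.15334377  0.51169629] [ 0.03279006 -0.02108349  0.01948438  0.00768481  0.00447346  0.00675639]
```

View pics/scene7.png

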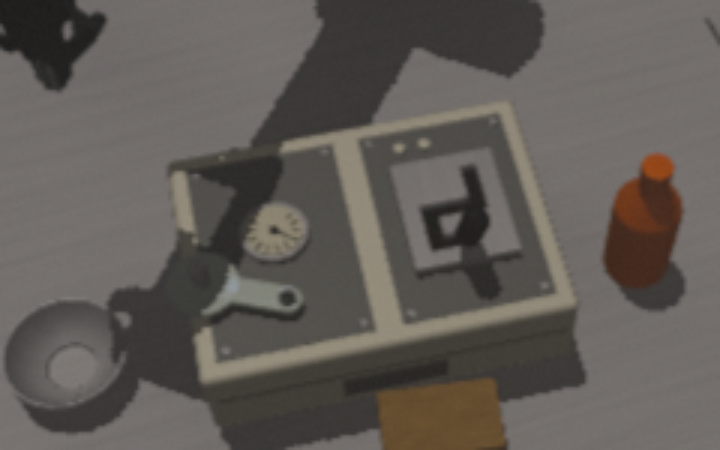

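View pics/top7.png

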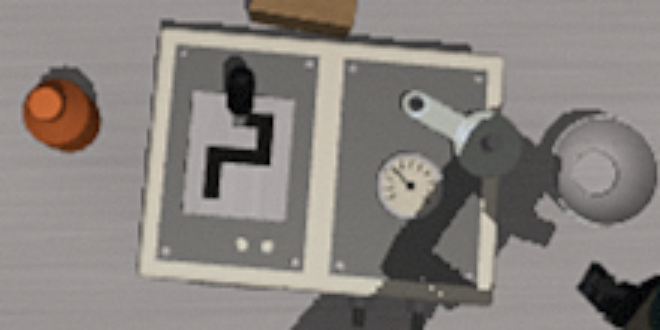

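The dial is fully clear (top view (410,185)), the lever grip sits over the notch end (240,85), and the bottle, dish and carton have not moved. The arm is clear of everything.

Run:
```python
from rig import r
print(r.job_done())
```

```text
the job is handed in; nothing more can be done
None
```

The lever is in the return notch, the gauge cover is swung clear of the dial, and I handed the job in at about 26.6 s.

- **Lever:** I pushed it leg by leg with the shut fingers, and stopped each leg when the force rose sharply against the slot wall. The highest wall force I read was about 21 N, and the last leg ended at about 17 N. In the pictures the grip measured (61, 3) mm in the gate frame, against a nominal (56, 0) within 4 mm. The x reading is 5 mm out, just beyond that tolerance. I put it down to slack in the slot and to picking pixels by hand.
- **Cover:** I swung it along its arc by pushing the stud, with a force of about 3 N or less. By eye it ended near 1.05 rad, past the 0.78 rad needed. Both cameras show the whole dial clear.
- **Last check:** The fingers were free of everything, with about 1 N of residual force. The bottle, dish and carton looked unmoved in the pictures; I did not measure their positions again.

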